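Bring the nut under the focal gauge and hold the loupe over it

TASK

Turn the indexing turntable, which has a knob at its centre, one stop, in the direction that brings the hexagon nut to the viewing station beside the gauge pointer, and let it rest at that stop. Then take the loupe off its stand and hold it level over the nut, the lens centred above it and at the height marked by the gauge pointer, resting on nothing; finish while still holding it there. Leave the pointer at its setting, the samples in their nests and everything else on the table where it is.

Things in the scene. Friction and masses are not known exactly. Their poses are not given: they have to be found in the camera images.
- turntable: Fixed grey base 200 mm across, on the left or right; on it a dark steel disc 190 mm across, top 36 mm above the table, six nests (36 mm square between steel tabs 5 mm high) 65 mm from the centre, every 60 degrees. Origin on the disc's axis at table height; -x points to the viewing station. Gauge post (10 mm thick, 205 mm tall) at x = -75, y = 120 mm. Includes disc, knob, pointer
- rotor (a joint): Angle of disc and knob about the vertical (rad), 0 at the start, positive anticlockwise from above, range -1.3 to 1.3. Spring-like stops every 60 degrees (0, +1.047, -1.047): about 0.13 N m turns it over the hump half-way, then it pulls itself to the next stop and rests there
- knob_grip (a point): Where to grip the disc's centre knob, 85 mm above the table. The knob is a black upright bar 46 mm long, 14 mm thick, from 66 to 96 mm above the table, on a 22 mm round stem; its length lies along this point's x axis (the turntable's x axis at the start) and turns with the disc
- hub (a point): Centre of the disc's top face, 36 mm above the table
- view (a point): Viewing station: the nest place that stops at the turntable's -x side, 65 mm from the axis; the point is on the disc's top face (36 mm above the table). Marked by a dark steel tab on the base's rim and by the gauge pointer beside it
- pointer_tip (a point): Tip of the brass gauge pointer beside the viewing station: a level bar 4 mm thick, 7 mm wide, running from this tip 55 mm along the turntable's +y to a collar on the gauge post. Tip at x = -75, y = 65 mm in the turntable's frame. Its mid-height (this point) marks the focal height, 120 to 170 mm above the table, different each time; held by friction
- nut_center (a point): Centre (half-way up) of the hexagon steel nut, 30 mm across flats, 18 mm tall, with an 18 mm through hole. Loose in its nest, one stop from the viewing station on either side (x = -32.5, y = +56 or -56 mm in the turntable's frame); rides along with the disc, may shift 3 mm in its nest
- puck_center (a point): Centre (half-way up) of a plain round steel sample, 32 mm across, 18 mm tall, loose in a nest one stop from the viewing station, on the side where the nut is not
- block_center (a point): Centre (half-way up) of a plain square steel sample, 26 mm by 26 mm by 18 mm tall, loose in the nest that is at the viewing station at the start
- stand: Loupe stand, dark wood, fixed, on the side where the turntable is not: plate 185 x 70 x 8 mm; a rest under the lens (44 x 50 mm, top 41 mm up) and one under the handle's end (16 x 30 mm, top 38 mm up), open between them. Origin at table height right below the gripping place (within 3 mm); x axis from handle to lens
- loupe_grip (a point): Gripping place of the loupe: middle of its handle's section, 80 mm from the lens centre, 45 mm above the table at the start. The handle is a straight black bar 16 mm wide, 14 mm high, from 36 to 134 mm behind the lens centre. x axis along the handle towards the lens, z up. About 110 g, loose on its stand
- lens (a point): Centre of the loupe's round lens (mid-height of its rim): rim 69 mm across outside, 8 mm thick; 80 mm along +x from loupe_grip, at the same height as the handle's middle. z is the lens axis
- mouse: Bystander: black computer mouse, 100 x 58 x 34 mm, origin under its centre
- slide_box: Bystander: white slide box, 87 x 62 x 40 mm, origin under its centre
- jar: Bystander: small glass jar, 40 mm across, 60 mm tall, origin under its centre
- coupling: Bystander: aluminium coupling ring, 52 mm across, 28 mm tall, origin under its centre
- brush: Bystander: brush 150 mm long lying along its x axis, origin under its middle
- tin: Bystander: flat round aluminium tin, 66 mm across, 28 mm tall, origin under its centre

How it is judged:
By the outcome, as a careful person would: the job done as asked, in the order asked, and still so for the second after the job is handed in, while the arm keeps its last pose, push and grip.
It also fails if it takes over 58 s, if anything falls off the work surface, if the arm or the gripper's body presses on something with over 40 N, if the wrist force passes 120 N, or if a joint passes its speed limit or range.

ROBOT

A 6-joint arm with a two-finger parallel gripper is mounted at the origin on the work surface. World frame = base frame: x ahead of the robot, y to its left, z up, the work surface at z = 0. Lengths are in m, angles in rad, forces in N, time in s.
With the tool pointing down it reaches from about 0.3 to 0.875 m from the base axis. Payload 6.4 kg.
Tool frame: the origin (TCP) lies where the fingers leave the gripper's body, on its centre line; the fingertips stand 64 mm ahead of it and the grasp point (between the pads) lies 45 mm ahead of it; x points along the fingers, y is the direction in which the jaws open and shut, and the axes are right-handed (so a half turn about x gives the same grasp; the last joint's range is limited). The gripper opens to 88 mm and grips with 3 to 60 N. Pads are 18 mm wide; open, the fingers measure 123 mm over their backs; the gripper's body (75 mm by 187 mm) begins 45 mm behind the grasp point.
Start: joints at [1, 0.181, 1.607, -0, 1.354, -0.206], TCP at [0.205, 0.537, 0.303] pointing down, gripper open.
Joint ranges: [-2.99, 2.99], [-0.89, 2.07], [0.3, 2.58], [-1.14, 4.28], [0, 2.63], [-3.12, 3.12]. Speed limits (rad/s): [2.57, 2.57, 3.01, 3.14, 3.14, 3.14].

INTERFACE

Orientations are given as a unit quaternion [w, x, y, z].
In Python, from station import arm gives the robot as it stands.
- The arm moves only by the tool servo_tool, never from a script. Its argument "series" is a list of rows, each a list of 3 entries, a list of its own where there are three numbers: the opening, from 0 (shut) to 1 (fully open), then the shift along the tool's x, y, z in cm, then the turn about the tool's x in rad. In form: [[grip, [tx, ty, tz], spin], ...]. A call has 1 to 10 rows; each row shifts and turns the commanded pose from where the row before left it, along the tool's axes as they then stand; what a row does not reach is not made up. A row lasts 1/10 s, in which the tool goes at most 50 mm and 8.59 degrees, less where a joint would pass 70% of its speed; a pose out of reach is approached as far as the arm can. A call with a gripper value outside its range is refused whole. The fingers move at their own pace and stop on an object; the grip force is fixed at half the most. Time passes only in rows, so rows that do not move let the fingers close. It gives the time, the measured TCP pose, the force and the opening at its end, in the units of the state.
- arm.get_state(): the state, without advancing time (a new reading comes with each control period).
- arm.grab_frame(name): name is "side" or "top" or "wrist"; returns a dict with "image" (400x640x3 uint8, red, green, blue), "range_z" (400x640 float32, m along the optical axis (not along the pixel's ray), 0 where there is no reading), "fx", "fy", "cx", "cy" (pixels), "xyz" and "attitude" of the camera in the world; the wrist camera has in their place "hand_eye" (4x4, takes a point from camera to tool coordinates, whose origin is the TCP and whose axes are the tool frame's). Camera axes: x right, y down, z forward; pixel columns grow to the right and rows downward; lengths in m; the calibration is good to about 2 mm. A picture is of the moment at which its call begins: read the wrist's pose just before it.
- arm.finish_job(): hands the job in, once; it reports no verdict.
The state is a dict: "t": time; "joint_pos": joint angles; "joint_vel": joint speeds; "effort": joint torques, N m; "tool_pos": TCP position; "tcp_rot": TCP orientation; "wrist_force": force on the tool from outside, world axes, zero at the start; "torque": the same for the moment, N m; "gripper_width": opening from 0.0 (shut) to 1.0 (fully open).
Only numpy, scipy, OpenCV 4.12 (cv2) and the standard library are available. Lean on these libraries where they do the work, as an engineer would, in place of code of your own. Each camera call takes 0.05 s, during which the arm holds its last target.

## Working session

There is one attempt and no reset: what is moved stays moved. The work goes in short steps, Python scripts to look and compute and a tool call to move; the robot and the scene stay as the last step left them, time stands still between calls to the robot, and variables do not carry over. Pictures are saved under pics/ and viewed, and the job is handed in when it is done.

Besides the shell and the picture viewer there is one more tool, called after "Emit:" as name(argument=value, ...), one argument or row to a line, values as JSON. servo_tool: Moves the arm, as the interface text tells. Its arguments: {"type":"object","properties":{"series":{"type":"array"}},"required":["series"]}

```bash
mkdir -p pics; ls
cat > h.py <<'E'
import numpy as np, cv2
from station import arm
from scipy.spatial.transform import Rotation as R
def q2R(q): return R.from_quat([q[1],q[2],q[3],q[0]]).as_matrix()
def cloud(f,st=None):
    z=f["range_z"]; v,u=np.mgrid[0:z.shape[0],0:z.shape[1]]
    P=np.stack([(u-f["cx"])/f["fx"]*z,(v-f["cy"])/f["fy"]*z,z],-1)
    if "hand_eye" in f:
        H=np.array(f["hand_eye"]); P=P@H[:3,:3].T+H[:3,3]
        P=P@q2R(st["tcp_rot"]).T+np.array(st["tool_pos"])
    else:
        A=np.array(f["attitude"]); A=q2R(A) if A.size==4 else A
        P=P@A.T+np.array(f["xyz"])
    P[z==0]=np.nan
    return P
def save(f,n): cv2.imwrite("pics/"+n+".png",f["image"][:,:,::-1])
E
python3 - <<'E'
from h import *
s=arm.get_state(); print(s)
for n in("top","side","wrist"):
    f=arm.grab_frame(n); save(f,n+"0"); P=cloud(f,s); np.savez(n+"0.npz",P=P,im=f["image"])
    print(n,f["fx"],f["cx"],f["cy"],f.get("xyz"),f.get("attitude"),f.get("hand_eye"))
E
```

```text
pics
{'t': 0.0, 'joint_pos': array([ 9.99714728e-01,  1.81529922e-01,  1.60796117e+00, -1.19589779e-05,
        1.35378716e+00, -2.06340501e-01]), 'joint_vel': array([-0.00013461,  0.00164595, -0.00020747,  0.00019101, -0.0014704 ,
        0.00017959]), 'effort': array([-5.29927383e-04, -4.33860505e+01, -3.41845214e+01,  7.01876753e-02,
        3.87430459e-02, -1.58856069e-04]), 'tool_pos': array([0.20489024, 0.53682144, 0.30183893]), 'tcp_rot': array([ 0.69515837,  0.12768782,  0.69560246, -0.12879393]), 'wrist_force': array([-0.76521375, -0.20370798, -0.05877048]), 'torque': array([0.00404346, 0.02337374, 0.01177391]), 'gripper_width': 0.9974590157998886}
top 413.8178324149597 318.75371529784263 193.31763804006752 [ 0.28682148 -0.0015613   1.42529393] [ 0.07324248 -0.69763397  0.70897147 -0.07281372] None
side 479.8369838414882 315.25400865275014 202.52567652944094 [ 0.30551532 -0.92546198  0.88937888] [-0.42526434  0.89461639 -0.12590149  0.05441104] None
wrist 359.03804469615176 318.9977325200246 195.57869104719632 None None [[-7.61917490e-04 -3.18741852e-01  9.47841258e-01 -8.24716425e-02]
 [ 9.99999229e-01 -1.17208869e-03  4.09692213e-04 -8.61325985e-06]
 [ 9.80367966e-04  9.47840840e-01  3.18742499e-01 -8.33141051e-02]
 [ 0.00000000e+00  0.00000000e+00  0.00000000e+00  1.00000000e+00]]
```

View pics/top0.png

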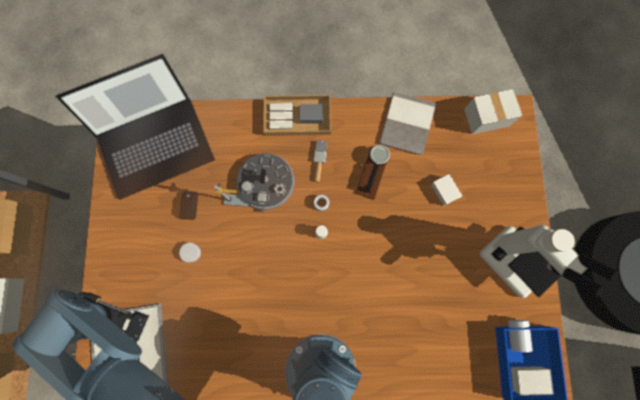

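View pics/side0.png

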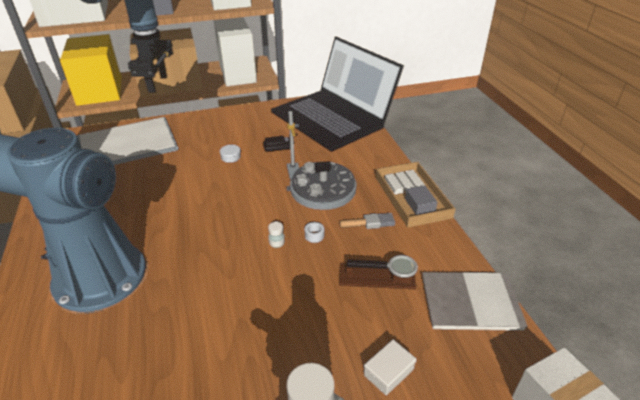

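View pics/wrist0.png

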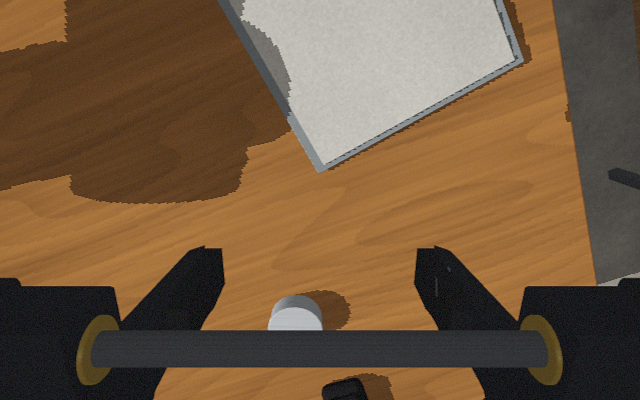

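Run:
```python
from h import *
d=np.load("top0.npz");P=d["P"];im=d["im"]
c=im[120:240,170:310]; cv2.imwrite("pics/topz.png",cv2.resize(c,None,fx=5,fy=5,interpolation=cv2.INTER_CUBIC)[:,:,::-1])
d2=np.load("side0.npz");im2=d2["im"]
c=im2[100:215,250:370]; cv2.imwrite("pics/sidez.png",cv2.resize(c,None,fx=5,fy=5,interpolation=cv2.INTER_CUBIC)[:,:,::-1])
for n,(u,v) in dict(hub=(265,180),lens=(379,154),handle=(368,188),mouse=(188,205),table=(300,260),post=(221,190)).items(): print(n,P[v,u])
P2=d2["P"]
for n,(u,v) in dict(hub=(322,185),lens=(402,267),handle=(365,265),table=(200,250),post=(291,125)).items(): print(n,P2[v,u])
```

```text
hub [0.62262344 0.17871862 0.05995878]
lens [ 0.71222482 -0.21438854  0.04686457]
handle [ 0.5905282  -0.17053237  0.05341352]
mouse [0.54625529 0.44585462 0.02945457]
table [ 0.35540347  0.06469109 -0.00565293]
post [0.56744372 0.30229038 0.16277726]
hub [0.62326491 0.15802786 0.03419646]
lens [ 0.70960213 -0.22235123  0.04758418]
handle [ 0.62786842 -0.19095283  0.04679991]
table [0.24970778 0.01963319 0.00171726]
post [0.57112201 0.30964092 0.1607098 ]
```

View pics/topz.png

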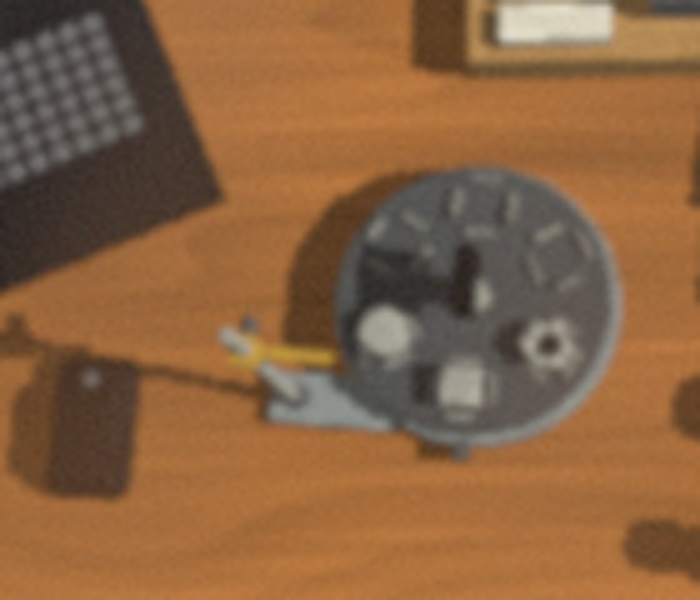

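View pics/sidez.png

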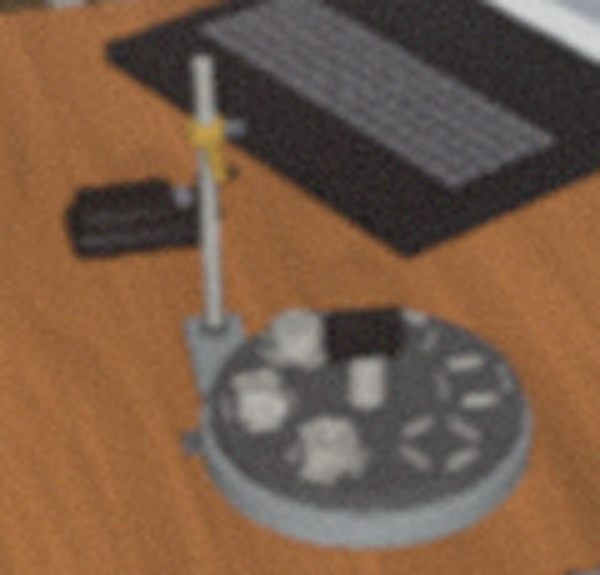

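Run:
```python
from h import *
from scipy.optimize import least_squares
for n in("top","side"):
    d=np.load(n+"0.npz");P=d["P"];im=d["im"].astype(int)
    X,Y,Z=P[...,0],P[...,1],P[...,2]
    near=np.hypot(X-.63,Y-.17)<.2
    t=(np.abs(Z)<.012)&near&(np.hypot(X-.63,Y-.17)>.12); print(n,"table z",np.nanmedian(Z[t]))
    m=near&(Z>.028)&(Z<.045)&(np.hypot(X-.63,Y-.17)<.13)
    p=P[m]; print("disc z",np.median(p[:,2]),m.sum())
    from cv2 import minEnclosingCircle
    # robust area-based centre
    print("enclosing",minEnclosingCircle((p[:,:2]*1000).astype(np.float32)), "mean",p.mean(0))
    m=near&(Z>.075)&(Z<.11)&(np.hypot(X-.63,Y-.17)<.05); print("knob",m.sum(),np.median(P[m],0), cv2.minAreaRect((P[m][:,:2]*1000).astype(np.float32)))
    m=near&(Z>.048)&(Z<.06)
    k,l,s,c=cv2.connectedComponentsWithStats(m.astype(np.uint8))
    for i in range(1,k):
        if s[i,4]>15: print("comp",s[i,4],c[i],P[l==i].mean(0))
    m=near&(Z>.09)&(np.hypot(X-.63,Y-.17)>.08); print("post/pointer",m.sum())
    for q in P[m][::4]: print(np.round(q,3),end=' ')
    print()
    # loupe
    m=(np.hypot(X-.65,Y+.19)<.13)&(Z>.03)&(Z<.065)
    p=P[m]; print("loupe",m.sum(),np.median(p[:,2]))
    dark=m&(im.sum(-1)<140); 
    r=cv2.minAreaRect((p[:,:2]*1000).astype(np.float32)); print(r)
    li=m&(im.sum(-1)>250); print("lens",li.sum(),P[li].mean(0),minEnclosingCircle((P[li][:,:2]*1000).astype(np.float32)))
```

```text
top table z -0.00014940913784022847
disc z 0.03598610531609747 2012
enclosing ((628.6687622070312, 183.1562042236328), 98.18359375) mean [0.63209912 0.18325703 0.0361101 ]
knob 69 [0.62754812 0.18397784 0.0947074 ] ((629.5646362304688, 184.837158203125), (14.35218334197998, 44.56935501098633), 85.50772094726562)
comp 68 [245.98529412 186.07352941] [0.60398528 0.24398894 0.05368924]
comp 41 [279.2195122  188.68292683] [0.59303735 0.13092022 0.05372161]
comp 61 [261.47540984 196.49180328] [0.56700595 0.19087838 0.05349557]
post/pointer 107
[0.591 0.314 0.157] [0.586 0.305 0.166] [0.571 0.314 0.206] [0.579 0.308 0.169] [0.569 0.309 0.201] [0.577 0.306 0.163] [0.566 0.306 0.197] [0.574 0.303 0.161] [0.568 0.309 0.175] [0.573 0.302 0.151] [0.565 0.309 0.174] [0.568 0.3   0.159] [0.568 0.288 0.157] [0.568 0.275 0.158] [0.564 0.32  0.166] [0.565 0.309 0.162] [0.565 0.297 0.158] [0.564 0.284 0.161] [0.564 0.271 0.162] [0.564 0.259 0.159] [0.562 0.312 0.161] [0.567 0.306 0.134] [0.561 0.272 0.16 ] [0.561 0.259 0.16 ] [0.56  0.307 0.155] [0.564 0.312 0.121] [0.563 0.312 0.106] 
loupe 461 0.047
[... 1171 characters left out ...]
16 ] [0.588 0.305 0.16 ] [0.566 0.301 0.163] [0.579 0.306 0.158] [0.592 0.306 0.156] [0.569 0.303 0.158] [0.561 0.306 0.154] [0.571 0.296 0.158] [0.567 0.291 0.158] [0.565 0.286 0.158] [0.57 0.31 0.14] [0.569 0.304 0.14 ] [0.567 0.309 0.134] [0.57  0.267 0.158] [0.565 0.26  0.159] [0.565 0.26  0.156] [0.574 0.315 0.119] [0.571 0.304 0.122] [0.572 0.306 0.117] [0.575 0.309 0.112] [0.575 0.311 0.107] [0.568 0.307 0.103] [0.571 0.305 0.101] [0.574 0.308 0.094] 
loupe 883 0.04733191243061974
((671.216552734375, -193.03759765625), (68.89947509765625, 165.85794067382812), 61.04185485839844)
lens 524 [ 0.71282982 -0.21854804  0.04673101] ((712.1932373046875, -216.09837341308594), 36.25189971923828)
```

```bash
cat >> h.py <<'E'
def pose():
    s=arm.get_state(); return s,np.array(s["tool_pos"]),q2R(s["tcp_rot"])
def plan(tcp,phi):
    s,p,M=pose()
    d=M.T@(np.array(tcp)-p)*100
    cur=np.degrees(np.arctan2(M[1,1],M[0,1])); dphi=(phi-cur+180)%360-180
    print("t",round(s["t"],2),"cur phi %.2f"%cur,"shift cm",np.round(d,2),"spin(after shift) %.3f"%np.radians(-dphi),"q6 %.2f"%s["joint_pos"][5])
E
python3 - <<'E'
from h import *
s,p,M=pose(); print(M.round(3))
plan([.60,.17,.30],84.5); plan([.60,.17,.30],-95.5)
E
```

```text
[[-0.001  0.357  0.934]
 [-0.001  0.934 -0.357]
 [-1.    -0.001 -0.   ]]
t 0.15 cur phi 69.09 shift cm [  0.21 -20.18  50.  ] spin(after shift) -0.269 q6 -0.21
t 0.15 cur phi 69.09 shift cm [  0.21 -20.18  50.  ] spin(after shift) 2.873 q6 -0.21
```

Emit:
servo_tool(
  series=[
    [1,[-0.6,-1.5,4.0],0],
    [1,[-0.6,-1.5,4.0],0],
    [1,[-0.6,-1.5,4.0],0],
    [1,[-0.6,-1.5,4.0],0],
    [1,[-0.6,-1.5,4.0],0],
    [1,[-0.6,-1.5,4.0],0],
    [1,[-0.6,-1.5,4.0],0],
    [1,[-0.6,-1.5,4.0],0],
    [1,[-0.6,-1.5,4.0],0],
    [1,[-0.6,-1.5,4.0],0],
  ],
)

```text
t: 1.15
tool_pos: [0.5263, 0.2529, 0.3627]
tcp_rot: [0.695, 0.128, 0.696, -0.128]
wrist_force: [0.4, 0.2, -0.1]
gripper_width: 1.0
```

Emit:
servo_tool(
  series=[
    [1,[0,-1.5,3.5],0],
    [1,[0,-1.6,3.5],0],
    [1,[0,0,0],-0.135],
    [1,[0,0,0],-0.135],
    [1,[0,0,0],0],
    [1,[0,0,0],0],
  ],
)

```text
t: 1.75
tool_pos: [0.5795, 0.2005, 0.3624]
tcp_rot: [0.706, 0.035, 0.706, -0.035]
wrist_force: [-0.2, -0.2, -0.6]
gripper_width: 1.002
```

Run:
```python
from h import *
s,p,M=pose(); f=arm.grab_frame("wrist"); save(f,"w1"); np.savez("w1.npz",P=cloud(f,s),im=f["image"]); print(s["t"],p,M.round(3))
```

```text
1.75 [0.57946823 0.20046515 0.36242077] [[-0.001  0.098  0.995]
 [-0.     0.995 -0.098]
 [-1.    -0.    -0.001]]
```

View pics/w1.png

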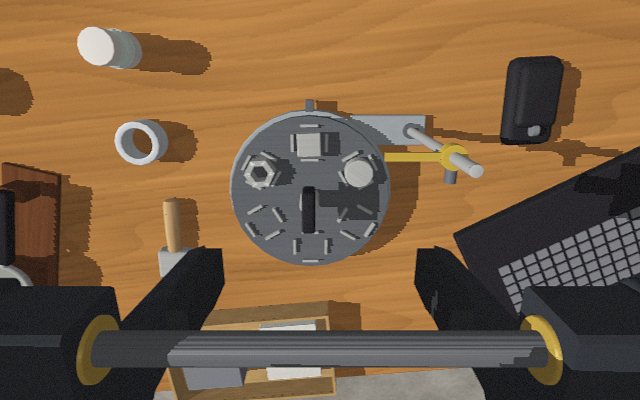

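Run:
```python
from h import *
d=np.load("w1.npz");P=d["P"];im=d["im"].astype(int)
X,Y,Z=P[...,0],P[...,1],P[...,2]; h=np.hypot(X-.63,Y-.184)
uu=np.mgrid[0:400,0:640][0]
print("table",np.nanmedian(Z[(h>.15)&(h<.2)&(np.abs(Z)<.01)]))
m=(h<.12)&(Z>.03)&(Z<.045); print("disc z",np.median(Z[m]),cv2.minEnclosingCircle((P[m][:,:2]*1000).astype(np.float32)))
m=(h<.05)&(Z>.088)&(Z<.104); print("knob",m.sum(),P[m].mean(0),cv2.minAreaRect((P[m][:,:2]*1000).astype(np.float32)))
m=(h<.1)&(Z>.049)&(Z<.059)
k,l,s,c=cv2.connectedComponentsWithStats(m.astype(np.uint8))
for i in range(1,k):
    if s[i,4]>100: print("comp",s[i,4],c[i],P[l==i].mean(0),cv2.minAreaRect((P[l==i][:,:2]*1000).astype(np.float32)))
ye=(im[...,0]>150)&(im[...,2]<70)&(Z>.1)&(h<.18)
for u in range(384,440,6):
    q=P[:,u][ye[:,u]]
    if len(q): print(u,np.median(q,0),q.min(0)[0],q.max(0)[0])
```

```text
table 0.000506693046580381
disc z 0.03658146684026531 ((632.503173828125, 183.05384826660156), 95.15762329101562)
knob 575 [0.63021588 0.18364704 0.09579981] ((631.6522216796875, 183.23036193847656), (13.842952728271484, 45.27773666381836), 84.07148742675781)
comp 561 [307.93048128 144.36898396] [0.56716126 0.18970325 0.05432442] ((567.5911254882812, 189.70645141601562), (25.914640426635742, 26.072093963623047), 86.06292724609375)
comp 447 [258.47203579 172.83221477] [0.59375244 0.13083251 0.05401203] ((594.0922241210938, 130.67095947265625), (33.08400344848633, 30.575542449951172), 85.15383911132812)
comp 608 [358.08223684 172.78125   ] [0.60469098 0.24227858 0.05437633] ((605.125732421875, 242.7979736328125), (30.545682907104492, 30.98419189453125), 86.96137237548828)
384 [0.56350603 0.25551711 0.15656722] 0.5625803012893946 0.56442375698169
390 [0.56469799 0.25966251 0.16013344] 0.5627918349971028 0.5674468398492396
396 [0.56499694 0.26455128 0.15972779] 0.5621136717433494 0.5678409580874989
402 [0.56548157 0.26939178 0.15988461] 0.5624169252120222 0.5684074913239234
408 [0.56577549 0.27427179 0.15974268] 0.5632379202622808 0.5685887561178739
414 [0.58607325 0.24406433 0.29828848] 0.5633909718919412 0.5920325773427154
420 [0.56661061 0.28389262 0.15980089] 0.5641441587662702 0.5700905371239284
426 [0.56771089 0.288658   0.16004286] 0.5654910679659515 0.5922618756476619
432 [0.56790399 0.29350504 0.15996683] 0.5646551567534914 0.5708359326320733
438 [0.56883498 0.29839683 0.15971551] 0.5662778814154983 0.5732572485425488
```

Run:
```python
from h import *
plan([.631,.1833,.13],84)
```

```text
t 1.8 cur phi 84.40 shift cm [23.26 -1.22  5.31] spin(after shift) 0.007 q6 -1.33
```

Emit:
servo_tool(
  series=[
    [0.5,[1.0,-0.4,1.8],0.007],
    [0.5,[1.0,-0.4,1.8],0],
    [0.5,[2.2,-0.42,1.7],0],
    [0.5,[3.5,0,0],0],
    [0.5,[3.5,0,0],0],
    [0.5,[3.5,0,0],0],
    [0.5,[2.5,0,0],0],
    [0.5,[0,0,0],0],
    [0.5,[0,0,0],0],
  ],
)

```text
t: 2.7
tool_pos: [0.6312, 0.1833, 0.1911]
tcp_rot: [0.706, 0.036, 0.706, -0.036]
wrist_force: [1.5, -0.5, 0.7]
gripper_width: 0.5
```

Run:
```python
from h import *
plan([.631,.1833,.13],84)
```

```text
t 2.7 cur phi 84.12 shift cm [ 6.11 -0.   -0.01] spin(after shift) 0.002 q6 -1.37
```

Emit:
servo_tool(
  series=[
    [0.5,[2.0,0,0],0],
    [0.5,[2.0,0,0],0],
    [0.5,[2.0,0,0],0],
    [0.5,[0,0,0],0],
    [0.5,[0,0,0],0],
    [0,[0,0,0],0],
    [0,[0,0,0],0],
    [0,[0,0,0],0],
    [0,[0,0,0],0],
    [0,[0,0,0],0],
  ],
)

```text
t: 3.7
tool_pos: [0.6321, 0.1836, 0.1324]
tcp_rot: [0.707, 0.036, 0.705, -0.036]
wrist_force: [-1.3, 2.4, 4.7]
gripper_width: 0.156
```

Emit:
servo_tool(
  series=[
    [0,[0,0,0],0.03],
    [0,[0,0,0],0.05],
    [0,[0,0,0],0.05],
    [0,[0,0,0],0.05],
    [0,[0,0,0],0.05],
    [0,[0,0,0],0.05],
    [0,[0,0,0],0.05],
    [0,[0,0,0],0.05],
    [0,[0,0,0],0.05],
    [0,[0,0,0],0.05],
  ],
)

```text
t: 4.7
tool_pos: [0.6322, 0.1838, 0.1324]
tcp_rot: [0.678, 0.204, 0.676, -0.203]
wrist_force: [0.9, 3.3, 5.4]
gripper_width: 0.156
```

Emit:
servo_tool(
  series=[
    [0,[0,0,0],0.05],
    [0,[0,0,0],0.05],
    [0,[0,0,0],0.05],
    [0,[0,0,0],0.05],
    [0,[0,0,0],0.05],
    [0,[0,0,0],0.05],
    [0,[0,0,0],0.05],
    [0,[0,0,0],0.05],
    [0,[0,0,0],0.05],
    [0,[0,0,0],0.05],
  ],
)

```text
t: 5.7
tool_pos: [0.6323, 0.1839, 0.1325]
tcp_rot: [0.607, 0.366, 0.605, -0.364]
wrist_force: [1.3, 2.8, 3.6]
gripper_width: 0.158
```

Emit:
servo_tool(
  series=[
    [0,[0,0,0],0.04],
    [0,[0,0,0],0.027],
    [0,[0,0,0],0],
    [0,[0,0,0],0],
    [0,[0,0,0],0],
  ],
)

```text
t: 6.2
tool_pos: [0.6323, 0.1839, 0.1324]
tcp_rot: [0.594, 0.385, 0.593, -0.383]
wrist_force: [1.6, 4.5, 5.4]
gripper_width: 0.155
```

Run:
```python
from h import *
plan([.631,.1833,.13],24)
f=arm.grab_frame("top"); cv2.imwrite("pics/top1.png",cv2.resize(f["image"][120:240,170:310],None,fx=5,fy=5)[:,:,::-1])
```

```text
t 6.2 cur phi 24.19 shift cm [ 0.24 -0.14 -0.  ] spin(after shift) 0.003 q6 -0.32
```

View pics/top1.png

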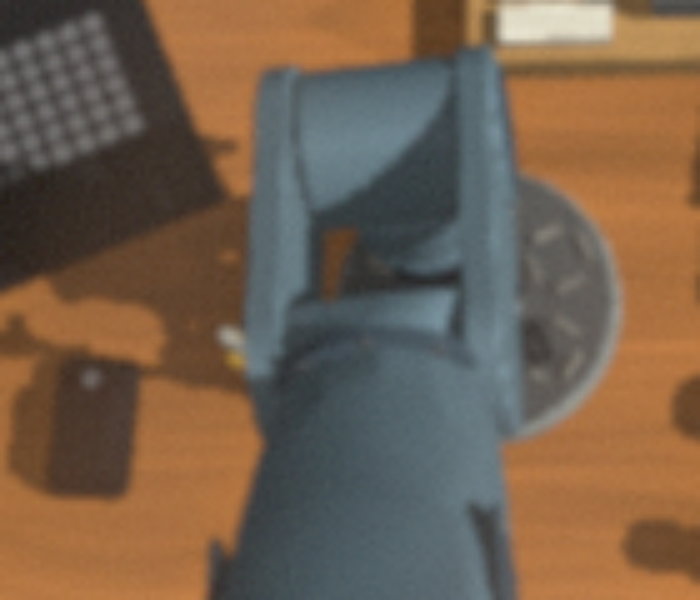

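Emit:
servo_tool(
  series=[
    [0.4,[0,0,0],0],
    [0.4,[0,0,0],0],
    [0.4,[0,0,0],0],
    [0.4,[0,0,0],0],
    [0.4,[-2,0,0],0],
    [0.4,[-4,0,0],0],
    [0.4,[-5,0,0],0],
    [0.4,[-5,0,0],0],
    [0.4,[-4,0,0],0],
    [0.4,[-3,0,0],0],
  ],
)

```text
t: 7.25
tool_pos: [0.6314, 0.1829, 0.3641]
tcp_rot: [0.594, 0.385, 0.593, -0.384]
wrist_force: [0.7, 0.2, 0.1]
gripper_width: 0.399
```

Run:
```python
from h import *
plan([.58,.15,.36],84)
```

```text
t 7.25 cur phi 24.17 shift cm [ 0.39 -6.04  0.9 ] spin(after shift) -1.044 q6 -0.32
```

Emit:
servo_tool(
  series=[
    [1,[0,-3.0,0.5],0],
    [1,[0,-3.0,0.4],-0.13],
    [1,[0,0,0],-0.13],
    [1,[0,0,0],-0.13],
    [1,[0,0,0],-0.13],
    [1,[0,0,0],-0.13],
    [1,[0,0,0],-0.13],
    [1,[0,0,0],0],
    [1,[0,0,0],0],
  ],
)

```text
t: 8.15
tool_pos: [0.58, 0.1501, 0.3604]
tcp_rot: [0.695, 0.131, 0.695, -0.131]
wrist_force: [-0.1, 0.5, 0.2]
gripper_width: 1.002
```

Run:
```python
from h import *
s,p,M=pose(); f=arm.grab_frame("wrist"); save(f,"w2"); P=cloud(f,s);np.savez("w2.npz",P=P,im=f["image"]); print(s["t"],p)
X,Y,Z=P[...,0],P[...,1],P[...,2]; h=np.hypot(X-.63,Y-.184)
m=(h<.05)&(Z>.088)&(Z<.104); print("knob",m.sum(),P[m].mean(0),cv2.minAreaRect((P[m][:,:2]*1000).astype(np.float32)))
m=(h<.1)&(Z>.049)&(Z<.059)
k,l,s,c=cv2.connectedComponentsWithStats(m.astype(np.uint8))
for i in range(1,k):
    if s[i,4]>100: print("comp",s[i,4],c[i],P[l==i].mean(0),cv2.minAreaRect((P[l==i][:,:2]*1000).astype(np.float32)))
im=f["image"].astype(int)
ye=(im[...,0]>150)&(im[...,2]<70)&(Z>.1)&(Z<.2)&(h<.18)
for u in np.unique(np.where(ye)[1])[::8]:
    q=P[:,u][ye[:,u]]
    if len(q): print(u,np.median(q,0))
```

```text
8.15 [0.57997403 0.15014821 0.36039621]
knob 641 [0.63048496 0.1834781  0.09543499] ((631.959716796875, 183.53555297851562), (14.401243209838867, 45.742027282714844), 23.879234313964844)
comp 469 [349.03624733 130.75906183] [0.56725793 0.18998735 0.05431691] ((567.3980102539062, 190.08538818359375), (30.075820922851562, 33.51329803466797), 57.304115295410156)
comp 576 [405.72222222 145.328125  ] [0.60464638 0.24217671 0.05434688] ((605.4763793945312, 242.26133728027344), (26.53073501586914, 25.499113082885742), 25.15817642211914)
comp 592 [416.62162162 199.17905405] [0.66883971 0.23558592 0.05429849] ((669.5516357421875, 235.848388671875), (30.888446807861328, 30.779165267944336), 66.84356689453125)
437 [0.56302217 0.25574495 0.15673189]
445 [0.56486223 0.26068758 0.16030108]
453 [0.56509741 0.2673737  0.15932584]
461 [0.56608484 0.27308353 0.1599386 ]
469 [0.56653424 0.27925521 0.16010062]
477 [0.56671212 0.28548436 0.16006165]
485 [0.56750898 0.29129824 0.16044457]
493 [0.56806909 0.29757686 0.1598094 ]
501 [0.5664681  0.3020024  0.16369381]
509 [0.56436506 0.30861053 0.16379295]
517 [0.56507228 0.31407823 0.16367385]
525 [0.56687635 0.31999182 0.16422282]
```

View pics/w2.png

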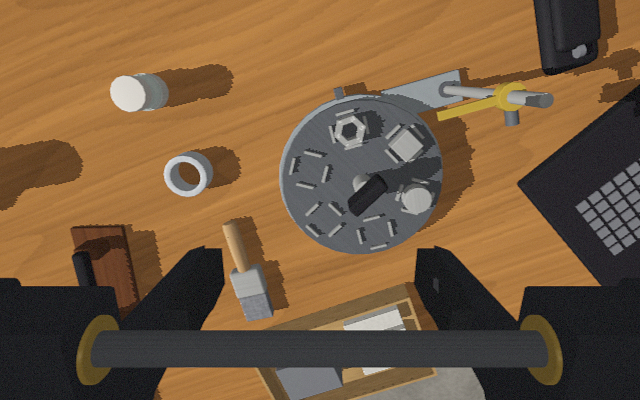

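Run:
```python
from h import *
plan([.60,-.19,.30],69)
```

```text
t 8.2 cur phi 68.69 shift cm [  6.05 -30.96  14.23] spin(after shift) -0.005 q6 -1.14
```

Emit:
servo_tool(
  series=[
    [1,[0,-3.1,1.4],0],
    [1,[0,-3.5,1.6],0],
    [1,[0.5,-3.5,1.6],0],
    [1,[0.5,-3.5,1.6],0],
    [1,[1,-3.5,1.6],0],
    [1,[1,-3.5,1.6],0],
    [1,[1,-3.5,1.6],0],
    [1,[1,-3.5,1.6],0],
    [1,[1,-3.4,1.6],0],
    [1,[0,0,0],0],
  ],
)

```text
t: 9.2
tool_pos: [0.5999, -0.1944, 0.2986]
tcp_rot: [0.694, 0.132, 0.696, -0.132]
wrist_force: [-1.0, 0.5, 0.5]
gripper_width: 1.002
```

Run:
```python
from h import *
arm.grab_frame("wrist");arm.grab_frame("wrist")
s,p,M=pose(); f=arm.grab_frame("wrist"); save(f,"w3"); P=cloud(f,s);np.savez("w3.npz",P=P,im=f["image"]); print(s["t"],p)
```

```text
9.3 [ 0.60048059 -0.19072918  0.30008727]
```

View pics/w3.png

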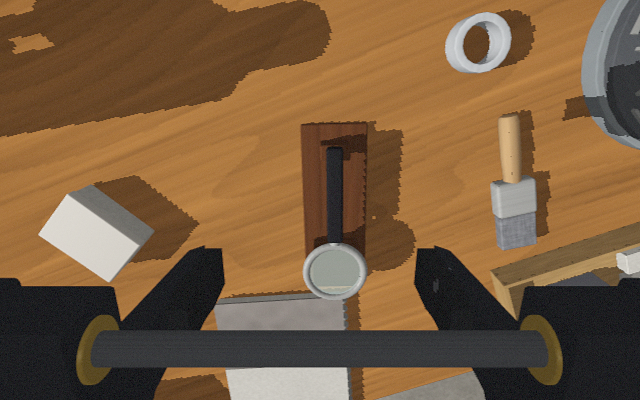

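Run:
```python
from h import *
d=np.load("w3.npz");P=d["P"];im=d["im"].astype(int);Z=P[...,2]
V,U=np.mgrid[0:400,0:640]
box=(U>290)&(U<375)
hd=box&(V>140)&(V<242)&(Z>.047)&(Z<.058)&(im.sum(-1)<130)
p=P[hd]; r=cv2.minAreaRect((p[:,:2]*1000).astype(np.float32)); print("handle",hd.sum(),p.mean(0),np.median(p[:,2]),r)
ln=box&(V>240)&(V<302)&(Z>.04)&(Z<.056)
q=P[ln]; print("lens",ln.sum(),np.median(q[:,2]),cv2.minEnclosingCircle((q[:,:2]*1000).astype(np.float32)))
c=np.array(cv2.minEnclosingCircle((q[:,:2]*1000).astype(np.float32))[0])/1000
vx,vy,x0,y0=cv2.fitLine(p[:,:2].astype(np.float32),cv2.DIST_L2,0,1e-5,1e-5).ravel(); print("dir",np.degrees(np.arctan2(vy,vx)))
a=c-p.mean(0)[:2]; an=np.arctan2(a[1],a[0]);print("dir2",np.degrees(an),np.hypot(*a))
g=c-.08*np.array([np.cos(an),np.sin(an)]); print("grip",g)
plan([g[0],g[1],.09],np.degrees(an)+90)
```

```text
handle 1173 [ 0.63119761 -0.18517215  0.05214141] 0.052279498559561294 ((633.3143310546875, -187.14556884765625), (15.362396240234375, 97.08509063720703), 69.5703125)
lens 2956 0.04742984886441892 ((710.466552734375, -216.31710815429688), 36.560367584228516)
dir -20.34083
dir2 -21.449985371944766 0.08516791840508635
grip [ 0.63600758 -0.187062  ]
t 9.35 cur phi 68.77 shift cm [21.06  1.52  3.2 ] spin(after shift) 0.004 q6 -1.69
```

Run:
```python
from h import *
plan([.638,-.1887,.09],69.4)
```

```text
t 9.35 cur phi 68.77 shift cm [21.06  1.44  3.44] spin(after shift) -0.011 q6 -1.69
```

Emit:
servo_tool(
  series=[
    [0.6,[1,0.7,1.7],-0.011],
    [0.6,[2,0.7,1.7],0],
    [0.6,[3,0,0],0],
    [0.6,[3,0,0],0],
    [0.6,[3,0,0],0],
    [0.6,[3,0,0],0],
    [0.6,[1,0,0],0],
    [0.6,[0,0,0],0],
    [0.6,[0,0,0],0],
  ],
)

```text
t: 10.25
tool_pos: [0.6385, -0.1888, 0.1425]
tcp_rot: [0.697, 0.125, 0.695, -0.126]
wrist_force: [0.1, 0.9, -0.1]
gripper_width: 0.603
```

Run:
```python
from h import *
plan([.638,-.1887,.09],69.4)
s,p,M=pose(); f=arm.grab_frame("wrist"); save(f,"w4")
```

```text
t 10.25 cur phi 69.54 shift cm [ 5.25 -0.01 -0.06] spin(after shift) 0.002 q6 -1.68
```

View pics/w4.png

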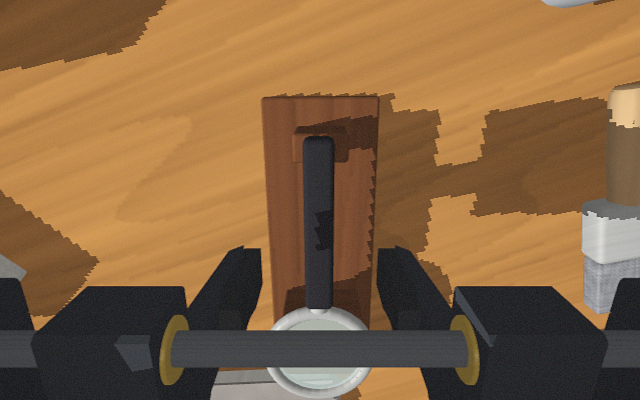

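Emit:
servo_tool(
  series=[
    [0.6,[2.0,0,0],0],
    [0.6,[2.0,0,0],0],
    [0.6,[1.2,0,0],0],
    [0.6,[0,0,0],0],
    [0.4,[0,0,0],0],
    [0,[0,0,0],0],
    [0,[0,0,0],0],
    [0,[0,0,0],0],
    [0,[0,0,0],0],
    [0,[0,0,0],0],
  ],
)

```text
t: 11.3
tool_pos: [0.6378, -0.1892, 0.0892]
tcp_rot: [0.696, 0.126, 0.696, -0.126]
wrist_force: [0.1, 0.9, 2.8]
gripper_width: 0.173
```

Run:
```python
from h import *
plan([.638,-.1887,.30],69.4); print(pose()[1:])
```

```text
t 11.3 cur phi 69.51 shift cm [-2.108e+01  5.000e-02  2.000e-02] spin(after shift) 0.002 q6 -1.68
(array([ 0.63778245, -0.1891739 ,  0.08918575]), array([[ 5.31047882e-04,  3.50122978e-01,  9.36703591e-01],
       [-2.39948021e-04,  9.36703741e-01, -3.50122898e-01],
       [-9.99999830e-01, -3.88281495e-05,  5.81445853e-04]]))
```

Emit:
servo_tool(
  series=[
    [0,[-0.5,0,0],0],
    [0,[-1.0,0,0],0],
    [0,[-2,0,0],0],
    [0,[-2.5,0,0],0],
    [0,[-2.5,0,0],0],
    [0,[-2.5,0,0],0],
    [0,[-2.5,0,0],0],
    [0,[-2,0,0],0],
    [0,[-1,0,0],0],
    [0,[0,0,0],0],
  ],
)

```text
t: 12.3
tool_pos: [0.6382, -0.1894, 0.2559]
tcp_rot: [0.697, 0.125, 0.695, -0.126]
wrist_force: [0.5, 0.1, -0.8]
gripper_width: 0.173
```

```bash
cat > lens.py <<'E'
from h import *
import sys
s,p,M=pose(); f=arm.grab_frame("wrist"); save(f,sys.argv[1]); P=cloud(f,s); np.savez(sys.argv[1]+".npz",P=P,im=f["image"])
T=(P-p)@M  # tool coords
print(s["t"],p)
V,U=np.mgrid[0:400,0:640]
m=(T[...,0]>.02)&(T[...,0]<.06)&(abs(T[...,1])<.05)&(T[...,2]>.02)&(T[...,2]<.125)
q=T[m]; print("lens pts",m.sum()); 
if m.sum()>50:
    A=np.c_[q[:,1:],np.ones(len(q))]; 
    co=np.linalg.lstsq(A,q[:,0],rcond=None)[0]; print("x plane: slope y,z",co, "med",np.median(q[:,0]),"range y",q[:,1].min(),q[:,1].max(),"z",q[:,2].min(),q[:,2].max())
m=(T[...,0]>.02)&(T[...,0]<.055)&(abs(T[...,1])<.012)&(T[...,2]<-.012)&(T[...,2]>-.06)
q=T[m]; print("handle",m.sum())
if m.sum()>50:
    A=np.c_[q[:,2],np.ones(len(q))]; print("x vs z",np.linalg.lstsq(A,q[:,0],rcond=None)[0],"y vs z",np.linalg.lstsq(A,q[:,1],rcond=None)[0],"zmin",q[:,2].min())
E
python3 lens.py w5; python3 -c "
from h import *
f=arm.grab_frame('side');save(f,'s5')"
```

```text
12.3 [ 0.63820812 -0.18942038  0.25588781]
lens pts 2165
x plane: slope y,z [0.00238654 0.29190891 0.02664533] med 0.04038565078509719 range y -0.022308516792829938 0.021762182688306028 z 0.0312519179301559 0.05731598954481283
handle 4860
x vs z [-0.04071025  0.03577527] y vs z [ 0.0032148  -0.00016286] zmin -0.053582847889370414
```

View pics/w5.png

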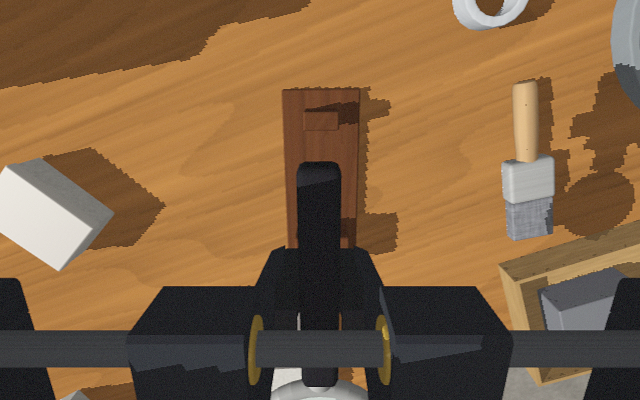

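View pics/s5.png

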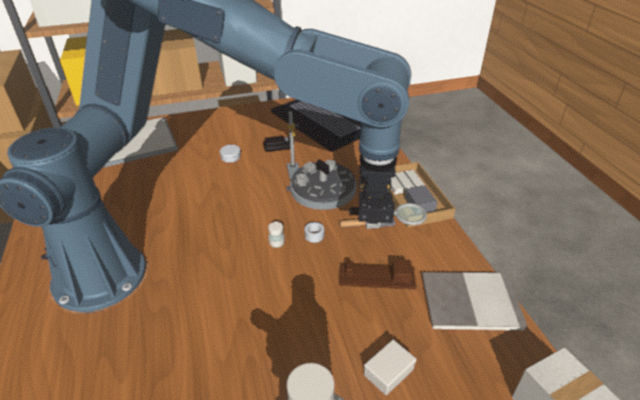

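```bash
cat > sl.py <<'E'
from h import *
import sys
from scipy.spatial import ConvexHull
def lens(f,guess,z0,n=None):
    P=cloud(f); h=np.hypot(P[...,0]-guess[0],P[...,1]-guess[1])
    m=(h<.045)&(abs(P[...,2]-z0)<.012)
    k,l,st,c=cv2.connectedComponentsWithStats(m.astype(np.uint8)); i=1+np.argmax(st[1:,4]); m=l==i
    q=P[m]; A=np.c_[q[:,:2]-guess,np.ones(len(q))]
    co=np.linalg.lstsq(A,q[:,2],rcond=None)[0]
    r=q[:,2]-A@co; k=abs(r)<2*r.std(); co=np.linalg.lstsq(A[k],q[k,2],rcond=None)[0]
    (cx,cy),R_=cv2.minEnclosingCircle((q[:,:2]*1000).astype(np.float32))
    print("lens",m.sum(),"circ",cx,cy,R_,"z med",np.median(q[:,2]),"slopes deg",np.degrees(co[:2]),"z@guess",co[2],"px",st[i])
E
python3 - <<'E'
from sl import *
f=arm.grab_frame("side"); f2=arm.grab_frame("top")
p=pose()[1]; a=np.radians(-20.5); g=p[:2]+.08*np.array([np.cos(a),np.sin(a)]); print(p,g)
lens(f,g,.212)
try: lens(f2,g,.212)
except Exception as e: print(e)
# handle end from side
P=cloud(f); b=p[:2]-.045*np.array([np.cos(a),np.sin(a)])
m=(np.hypot(P[...,0]-b[0],P[...,1]-b[1])<.02)&(P[...,2]<.24)&(P[...,2]>.18); q=P[m]; print(m.sum(),q[:,2].min(),q[:,2].max(),np.median(q,0))
# reference from start
f={"x":1}; 
d=np.load("side0.npz")["P"]; h=np.hypot(d[...,0]-.712,d[...,1]+.217); m=(h<.03)&(abs(d[...,2]-.047)<.01); q=d[m]; A=np.c_[q[:,:2]-[.712,-.217],np.ones(len(q))]; print("ref slopes",np.degrees(np.linalg.lstsq(A,q[:,2],rcond=None)[0][:2]),np.median(q[:,2]))
E
```

```text
[ 0.6368462  -0.18879284  0.25194363] [ 0.71177998 -0.21680943]
lens 550 circ 712.9725341796875 -217.00347900390625 35.67216110229492 z med 0.20992928314796505 slopes deg [-1.06915023  0.27552908] z@guess 0.2100007971324686 px [394 204  33  22 550]
attempt to get argmax of an empty sequence
86 0.20147363898745085 0.21854276071000545 [ 0.59645416 -0.17777065  0.21399891]
ref slopes [-0.44954163  0.37691699] 0.046630953668848174
```

Emit:
servo_tool(
  series=[
    [0,[0,0,0],-0.05],
    [0,[0,0,0],-0.1],
    [0,[0,0,0],-0.1],
    [0,[0,0,0],-0.1],
    [0,[0,0,0],-0.1],
    [0,[0,0,0],-0.1],
    [0,[0,0,0],-0.07],
    [0,[0,0,0],0],
    [0,[0,0,0],0],
  ],
)

```text
t: 13.4
tool_pos: [0.6372, -0.1889, 0.2527]
tcp_rot: [0.701, -0.091, 0.702, 0.092]
wrist_force: [0.3, 0.4, -0.1]
gripper_width: 0.174
```

Run:
```python
from sl import *
plan([.4907,.1696,.252],105)
f=arm.grab_frame("side")
P=cloud(f); X,Y,Z=P[...,0],P[...,1],P[...,2]; h=np.hypot(X-.63,Y-.184)
m=(h<.1)&(Z>.049)&(Z<.059)
k,l,s,c=cv2.connectedComponentsWithStats(m.astype(np.uint8))
for i in range(1,k):
    if s[i,4]>25: print("comp",s[i,4],c[i],P[l==i].mean(0))
```

```text
t 13.4 cur phi 104.91 shift cm [ 0.12 38.42 -4.93] spin(after shift) -0.002 q6 -2.30
comp 46 [330.60869565 162.54347826] [0.67323558 0.23449231 0.0541988 ]
comp 52 [308.73076923 165.11538462] [0.60548587 0.2407238  0.05389247]
comp 60 [301.28333333 177.18333333] [0.56846588 0.18808599 0.05308295]
```

Emit:
servo_tool(
  series=[
    [0,[0,1.0,-0.13],0],
    [0,[0,2.0,-0.26],0],
    [0,[0,3.0,-0.38],0],
    [0,[0,3.0,-0.38],0],
    [0,[0,3.0,-0.38],0],
    [0,[0,3.0,-0.38],0],
    [0,[0,3.0,-0.38],0],
    [0,[0,3.0,-0.38],0],
    [0,[0,3.0,-0.38],0],
    [0,[0,3.0,-0.38],0],
  ],
)

```text
t: 14.45
tool_pos: [0.5334, 0.0644, 0.2538]
tcp_rot: [0.701, -0.092, 0.701, 0.092]
wrist_force: [-0.3, -0.1, -0.4]
gripper_width: 0.172
```

Emit:
servo_tool(
  series=[
    [0,[0,3.0,-0.4],0],
    [0,[0,3.0,-0.4],0],
    [0,[0,3.0,-0.4],0],
    [0,[0,1.5,-0.4],0],
    [0,[0,0.7,0],0],
    [0,[0,0.2,0],0],
    [0,[0,0,0],0],
    [0,[0,0,0],0],
  ],
)

```text
t: 15.25
tool_pos: [0.49, 0.1679, 0.2537]
tcp_rot: [0.701, -0.092, 0.701, 0.092]
wrist_force: [-0.1, -0.5, -1.5]
gripper_width: 0.175
```

Run:
```python
from sl import *
plan([.4907,.1696,.2017],105)
```

```text
t 15.25 cur phi 104.95 shift cm [5.2  0.15 0.12] spin(after shift) -0.001 q6 -1.73
```

Emit:
servo_tool(
  series=[
    [0,[1.0,0.1,0.1],0],
    [0,[1.0,0,0],0],
    [0,[1.0,0,0],0],
    [0,[1.0,0,0],0],
    [0,[0.7,0,0],0],
    [0,[0.4,0,0],0],
    [0,[0,0,0],0],
    [0,[0,0,0],0],
    [0,[0,0,0],0],
    [0,[0,0,0],0],
  ],
)

```text
t: 16.25
tool_pos: [0.4904, 0.17, 0.2032]
tcp_rot: [0.701, -0.092, 0.701, 0.092]
wrist_force: [-1.0, 1.0, -0.8]
gripper_width: 0.172
```

Run:
```python
from sl import *
plan([.4907,.1696,.2017],105)
p=pose()[1]; g=p[:2]+.08*np.array([np.cos(np.radians(15)),np.sin(np.radians(15))]); print(p,g)
for n in("side","top"):
    f=arm.grab_frame(n); save(f,n+"6")
    c=f["image"][100:215,250:370] if n=="side" else f["image"][120:240,170:310]
    cv2.imwrite("pics/%s6z.png"%n,cv2.resize(c,None,fx=5,fy=5,interpolation=cv2.INTER_CUBIC)[:,:,::-1])
    try: lens(f,g,.158)
    except Exception as e: print(e)
    P=cloud(f);im=f["image"].astype(int);Z=P[...,2]
    ye=(im[...,0]>130)&(im[...,2]<80)&(im[...,0]-im[...,2]>80)&(Z>.14)&(Z<.17)&(np.hypot(P[...,0]-.566,P[...,1]-.28)<.06)&(P[...,1]<.29); q=P[ye]; print("ptr",ye.sum(),np.median(q,0),q.min(0))
```

```text
t 16.25 cur phi 105.03 shift cm [ 0.15 -0.05  0.02] spin(after shift) 0.000 q6 -1.73
[0.49039892 0.17001721 0.20320342] [0.56767298 0.19072273]
lens 142 circ 570.413818359375 189.37071228027344 34.604400634765625 z med 0.1604827334656484 slopes deg [ 2.50053584 -0.34099412] z@guess 0.15972034733384077 px [297 139  16  15 142]
ptr 13 [0.5667646  0.27096804 0.16100188] [0.56436265 0.2570451  0.15858991]
attempt to get argmax of an empty sequence
  return _methods._mean(a, axis=axis, dtype=dtype,
  ret = um.true_divide(
Traceback (most recent call last):
ValueError: zero-size array to reduction operation minimum which has no identity
```

View pics/side6z.png

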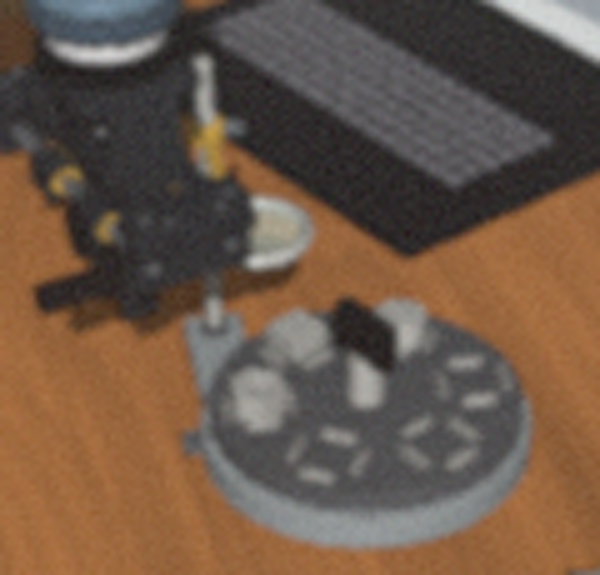

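View pics/top6z.png

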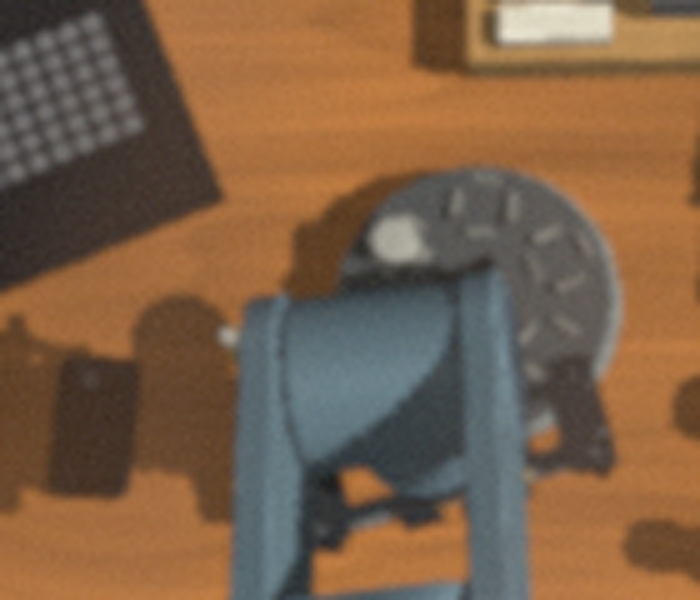

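Emit:
servo_tool(
  series=[
    [0,[0.1,-0.04,0.02],0],
    [0,[0.04,0,0],0],
    [0,[0,0,0],0],
    [0,[0,0,0],0],
    [0,[0,0,0],0],
    [0,[0,0,0],0],
    [0,[0,0,0],0],
    [0,[0,0,0],0],
  ],
)

```text
t: 17.15
tool_pos: [0.4905, 0.1696, 0.2013]
tcp_rot: [0.701, -0.092, 0.701, 0.092]
wrist_force: [-1.1, -0.1, -1.3]
gripper_width: 0.172
```

```bash
python3 lens.py w7
python3 - <<'E'
from sl import *
plan([.4907,.1696,.2017],105)
print(pose()[0]["tcp_rot"],pose()[0]["wrist_force"])
P=[];
f=arm.grab_frame("side")
p=pose()[1]; g=p[:2]+.08*np.array([np.cos(np.radians(15)),np.sin(np.radians(15))]); print(p,g)
lens(f,g,.158)
f=arm.grab_frame("side");lens(f,g,.158)
Q=cloud(f); b=p[:2]-.042*np.array([np.cos(np.radians(15)),np.sin(np.radians(15))])
for dd in(.03,.04,.05):
    b=p[:2]-dd*np.array([np.cos(np.radians(15)),np.sin(np.radians(15))])
    m=(np.hypot(Q[...,0]-b[0],Q[...,1]-b[1])<.012)&(abs(Q[...,2]-.158)<.015); q=Q[m]; print(dd,m.sum(),q[:,2].min(),q[:,2].max())
E
```

```text
17.15 [0.49045303 0.1696248  0.20131937]
lens pts 2155
x plane: slope y,z [0.00244586 0.29070318 0.02659301] med 0.040258712712753816 range y -0.022152138683068978 0.021746239081849337 z 0.03186916168444671 0.05695633337821634
handle 4843
x vs z [-0.04022355  0.0357316 ] y vs z [ 3.73548080e-03 -5.66903967e-05] zmin -0.053445293399230084
t 17.2 cur phi 105.02 shift cm [-0.04 -0.01  0.02] spin(after shift) 0.000 q6 -1.73
[ 0.70106551 -0.09244077  0.70101334  0.09242375] [-0.31989924  0.64971595 -0.69900394]
[0.49045014 0.16961577 0.20132057] [0.56772421 0.19032129]
lens 135 circ 573.619140625 187.598876953125 34.01884078979492 z med 0.15894408439440977 slopes deg [ 2.28612325 -0.80447806] z@guess 0.15821028147408236 px [300 140  13  14 135]
lens 137 circ 574.5931396484375 185.74005126953125 35.58968734741211 z med 0.15882331676628159 slopes deg [ 0.47655171 -1.09740968] z@guess 0.15883692353746692 px [299 140  14  14 137]
0.03 43 0.1501559101096649 0.16782443317168216
0.04 53 0.1523609127305715 0.1685535782959523
0.05 35 0.1523609127305715 0.1685535782959523
```

View pics/w7.png

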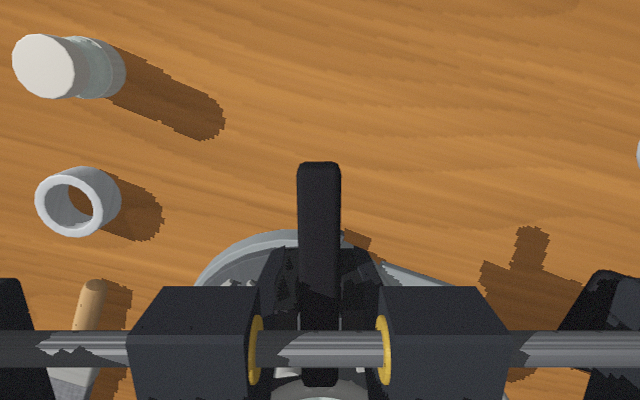

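Run:
```python
from h import *
d=np.load("w7.npz");P=d["P"]; s,p,M=pose(); T=(P-p)@M
for lo,hi in((-.05,-.03),(-.03,-.012),(-.05,-.012)):
    m=(T[...,0]>.02)&(T[...,0]<.045)&(abs(T[...,1])<.006)&(T[...,2]<hi)&(T[...,2]>lo); q=T[m]
    c=np.polyfit(q[:,2],q[:,0],1); print(m.sum(),np.degrees(c),c,np.median(q[:,0]))
m=(abs(T[...,1])<.002)&(T[...,2]<.0)&(T[...,2]>-.06)&(T[...,0]<.06); q=T[m]; o=q[np.argsort(q[:,2])]; print(o[::max(1,len(o)//25),[0]].ravel().round(4)); print(o[::max(1,len(o)//25),2].round(4))
```

```text
1798 [0.3200386  2.10119233] [0.00558573 0.03667272] 0.036447826726343904
1390 [0.33182694 2.10229065] [0.00579147 0.03669189] 0.036592185257338886
3188 [0.354504   2.10266289] [0.00618726 0.03669839] 0.03649810502477755
[ 0.0381  0.037   0.036   0.0364  0.0366  0.0368  0.0363  0.0378  0.0371
  0.0367  0.0369 -0.0165 -0.0126 -0.0132 -0.0179  0.0376 -0.0184 -0.0193
 -0.0177  0.0358  0.0361  0.0358  0.0363  0.0365  0.0363  0.0371]
[-0.0535 -0.0527 -0.0505 -0.0479 -0.0452 -0.0426 -0.0398 -0.037  -0.0341
 -0.0312 -0.028  -0.0269 -0.0265 -0.0261 -0.0257 -0.0252 -0.0245 -0.0237
 -0.0227 -0.0216 -0.0198 -0.0162 -0.0126 -0.0086 -0.0047 -0.0006]
```

Emit:
servo_tool(
  series=[
    [0,[-0.03,0,0],0],
    [0,[0,0,0],0],
    [0,[0,0,0],0],
    [0,[0,0,0],0],
    [0,[0,0,0],0],
    [0,[0,0,0],0],
    [0,[0,0,0],0],
    [0,[0,0,0],0],
    [0,[0,0,0],0],
    [0,[0,0,0],0],
  ],
)

```text
t: 18.3
tool_pos: [0.4905, 0.1696, 0.2016]
tcp_rot: [0.701, -0.092, 0.701, 0.092]
wrist_force: [0.4, -0.5, -0.4]
gripper_width: 0.176
```

Run:
```python
from sl import *
s,p,M=pose(); print(s["t"],p,s["gripper_width"],s["wrist_force"])
P=[cloud(arm.grab_frame("side")) for _ in range(4)]; P=np.nanmean(P,0)
m=(np.hypot(P[...,0]-.568,P[...,1]-.19)<.025)&(P[...,2]>.049)&(P[...,2]<.059); print("nut",P[m].mean(0))
m=(abs(P[...,0]-.568)<.012)&(abs(P[...,1]-.305)<.012)&(P[...,2]>.14)&(P[...,2]<.2); print(m.sum())
print(arm.finish_job())
```

```text
18.3 [0.49045451 0.16961239 0.20162925] 0.1756852824520781 [ 0.41078955 -0.45770845 -0.43495726]
nut [0.5686412  0.18915824 0.0532197 ]
67
the job is handed in; nothing more can be done
None
```

I turned the disc one stop clockwise by its knob, which brought the nut to the viewing station, and released it there. I then took the loupe off its stand and am holding it over the nut. The job was handed in at about 18.5 s of the 58 s.

| Last check | Measured | Target |
|---|---|---|
| Disc turn, from the knob | about 60.2° | 60° |
| Nut position | (0.568, 0.190) m from the wrist camera | view point computed near (0.566, 0.190) m |
| Lens centre | (0.568, 0.190) m | over the nut; side camera puts the nut about 1 mm away at (0.569, 0.189) |
| Lens height | about 0.158 m | pointer mid-height, about 0.1577 m |
| Lens level | within about 0.4°, from the handle's slope | level |
| Wrist force | under 1 N | resting on nothing |

**Less certain:**
- **Lens position and height:** both come from the arm's pose plus the handle geometry, because the gripper hid most of the lens from the cameras at the end.
- **Lens tilt:** the side camera's reading of the half-hidden lens varied between 0.5° and 2.3°. I trusted the handle slope, and the whole lens had read about 1° or less of tilt just after lifting.
- **Pointer:** I last measured its height after the disc turn. The later side view showed it in place, and the arm was planned to stay about 60 mm away from it.

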